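Switch the centrifuge on with its key

ROBOT

A 6-joint arm with a two-finger parallel gripper is mounted at the origin on the work surface. World frame = base frame: x ahead of the robot, y to its left, z up, the work surface at z = 0. Lengths are in m, angles in rad, forces in N, time in s.
With the tool pointing down it reaches from about 0.375 to 0.925 m from the base axis. Payload 5.7 kg.
Tool frame: the origin (TCP) lies on the centre line of the jaws, within the pads' length; the fingertips stand 8 mm ahead of it and the grasp point (between the pads) lies 11 mm behind it; z points along the fingers, y is the direction in which the jaws open and shut (so a half turn about z gives the same grasp; the last joint's range is limited). The gripper opens to 85 mm and grips with 20 to 120 N. Pads are 22 mm wide; open, the fingers measure 114 mm over their backs; the gripper's body (76 mm by 85 mm) begins 54 mm behind the grasp point. The pads swing forward as they close: fully open they stand 13 mm farther back than shut.
Start: joints at [-0.115, 0.359, 1.51, -0, 1.272, -0.115], TCP at [0.6, -0, 0.239] pointing down, gripper open.
Joint ranges: [-2.97, 2.97], [-1.01, 2.36], [0.21, 2.38], [-0.96, 4.11], [0.2, 2.71], [-2.98, 2.98]. Speed limits (rad/s): [2.39, 2.39, 3.14, 3.14, 3.14, 3.14].

INTERFACE

Orientations are given as a rotation vector (axis times angle).
In Python, from plant import robot gives the robot as it stands.
- The arm moves only by the tool apply_moves, never from a script. Its argument "rows" is a list that holds one entry, the list of rows, each a list of 7 numbers: the shift along the tool's x, y, z in mm, then the turn, a rotation vector about the tool's x, y, z in degrees, then the opening, from 0 (shut) to 1 (fully open). In form: [[[x, y, z, rx, ry, rz, fingers], ...]]. A call has 1 to 20 rows; each row shifts and turns the commanded pose from where the row before left it, along the tool's axes as they then stand; what a row does not reach is not made up. A row lasts 1/10 s, in which the tool goes at most 50 mm and 8.59 degrees, less where a joint would pass 70% of its speed; a pose out of reach is approached as far as the arm can. A call with a gripper value outside its range is refused whole. The fingers move at their own pace and stop on an object; "grip_force" is the grip in N (left out, the last holds). Time passes only in rows, so rows that do not move let the fingers close. It gives the time, the measured TCP pose, the force and the opening at its end, in the units of the state.
- robot.state(): the state, without advancing time (a new reading comes with each control period).
- robot.read_camera(name): name is "scene" or "side" or "wrist"; returns a dict with "image" (480x640x3 uint8, blue, green, red), "fov_y" (degrees; the focal length in pixels is half the picture's height over the tangent of half this angle, whatever the lens; pixels are square), "cx", "cy" (the principal point, pixels), "k1" (the pictures are not rectified: a ray, as slopes to the right and down, at radius r is drawn at 1 + k1 r^2 times it, then the intrinsics apply), "position" and "attitude" of the camera in the world. Camera axes: x right, y up, looking along -z (the intrinsics and any distortion apply to the point x, -y, -z); pixel columns grow to the right and rows downward; lengths in m; the calibration is good to about 2 mm. A picture is of the moment at which its call begins. There is no depth.
- robot.job_done(): hands the job in, once; it reports no verdict.
The state is a dict: "t": time; "joint_positions": joint angles; "joint_vel": joint speeds; "joint_efforts": joint torques, N m; "eef_pos": TCP position; "orientation": TCP orientation; "contact_force": force on the tool from outside, world axes, zero at the start; "moment": the same for the moment, N m; "finger_gap": finger opening in m.
Only numpy, scipy, OpenCV 4.12 (cv2) and the standard library are available. Lean on these libraries where they do the work, as an engineer would, in place of code of your own. Each camera call takes 0.05 s, during which the arm holds its last target. There are 200 camera calls.

TASK

Take the square-headed key out of the key stand, push its blade fully home into the lock barrel on the sloping panel of the centrifuge's control box, and turn it clockwise until the lock stops. Let go and leave the key sitting in the lock; do not disturb the round-headed key, the jar or the tip box.

Things in the scene. Friction and masses are not known exactly. Their poses are not given: they have to be found in the camera images.
- key_square: key to use, 75 mm, 90 g: flat black square head 52 wide (x), 14 thick (y), 47 tall (z), its lowest 6 mm a steel shoulder plate; below it a steel blade 20 (x) x 7 (y) x 28 mm long. Origin: mid underside of the shoulder; z from blade to head. Starts upright in a slot of the stand, shoulder on the stand's top. Fits the lock either way round (half turn about z). Grip the head's flat faces
- key_round: the other key, to be left alone, upright in the other slot of the stand: same shoulder plate, but the black head is a disc 44 mm across, 14 thick, 47 tall in all, and the blade is 30 mm wide, too wide for the lock. Origin and axes as for the square-headed key
- stand: grey plastic block fixed to the bench, 170 (x) by 60 (y) by 40 mm tall; two slots 33 x 10 mm, 32 mm deep, at x = +42 and -42 mm. Origin: centre of the underside. Both key heads lie in one plane along its x, so fingers go on the +y and -y sides. Which key is in which slot varies
- console: control box fixed to the bench: white wedge 180 mm deep (x), 200 wide (y), 50 tall at the front (-x, roughly towards the robot), 176 at the back; dark blue top panel sloping 35 degrees. From its middle stands the lock barrel, a steel cylinder 50 mm in diameter, 34 mm out of the panel, square to it. Origin: on the bench under the panel's centre, which is 113 mm up
- keyway (a point): centre of the slot mouth on the barrel face (brass core in a steel ring). z points out along the barrel's axis (35 degrees from vertical, leaning to the front), x along the slot's wide side, y across; turns with the barrel. Slot 22.5 x 9.5 mm, 34 deep; mouth flares 4 mm to each side over the first 5 mm. Key fully home: shoulder on the barrel's face, its origin at this point, z axes in line
- barrel (a joint): angle of the lock barrel, rad: 0 with the slot pointing straight up the slope, growing clockwise (as seen from in front of the panel, looking into the keyway) to a hard stop at 1.4. It starts between 0 and 0.25 and stays where it is left; turning takes about 0.08 N m
- jar: amber jar, 56 mm diameter, 75 mm tall, loose on the bench near the robot; origin at the centre of its underside
- tip_box: grey box with clear lid, 120 x 90 x 67 mm, loose, behind the stand; origin at the centre of its underside
Not all that is in view belongs to the job. Leave any green or yellow look-alike of the key_square alone.

How it is judged:
By the outcome, as a careful person would: the job done as asked, in the order asked, and still so for the second after the job is handed in, with the robot touching nothing.
It also fails if it takes over 46 s, if anything falls off the work surface, if the arm or the gripper's body presses on something with over 40 N, if the wrist force passes 120 N, or if a joint passes its speed limit or range.

## Working session

There is one attempt and no reset: what is moved stays moved. The work goes in short steps, Python scripts to look and compute and a tool call to move; the robot and the scene stay as the last step left them, time stands still between calls to the robot, and variables do not carry over. Pictures are saved under pics/ and viewed, about 8 in all and at most 12, crops included, and the job is handed in when it is done.

Besides the shell and the picture viewer there is one more tool, called as a command line: name --argument value ..., lists and objects as JSON in quotes. apply_moves: Moves the arm, as the interface text tells. Its arguments: {"type":"object","properties":{"rows":{"type":"array","items":{"type":"array","items":{"type":"array","items":{"type":"number"}}}},"grip_force":{"type":"number"}},"required":["rows"]}

```bash
ls; mkdir -p pics
cat > h.py <<'E'
import numpy as np, cv2
from scipy.spatial.transform import Rotation as R
from plant import robot
def cam(n):
    c=robot.read_camera(n); return c
def att(c):
    a=np.array(c["attitude"],float)
    return a if a.shape==(3,3) else R.from_rotvec(a).as_matrix() if a.size==3 else R.from_quat(a).as_matrix()
def K(c):
    f=240/np.tan(np.radians(c["fov_y"])/2); return np.array([[f,0,c["cx"]],[0,f,c["cy"]],[0,0,1]])
def dist(c): return np.array([c["k1"],0,0,0,0.])
def ray(c,uv):
    p=cv2.undistortPoints(np.array(uv,float).reshape(-1,1,2),K(c),dist(c)).reshape(-1,2)
    d=np.c_[p[:,0],-p[:,1],-np.ones(len(p))]@att(c).T
    return np.array(c["position"]),d/np.linalg.norm(d,axis=1)[:,None]
def onz(c,uv,z):
    o,d=ray(c,uv); return o+d*((z-o[2])/d[:,2])[:,None]
def onplane(c,uv,p0,n):
    o,d=ray(c,uv); return o+d*(((np.array(p0)-o)@n)/(d@n))[:,None]
def proj(c,P):
    q=(np.atleast_2d(P)-np.array(c["position"]))@att(c); q=q*[1,-1,-1]
    return cv2.projectPoints(q,np.zeros(3),np.zeros(3),K(c),dist(c))[0].reshape(-1,2)
def tri(obs):
    A=np.zeros((3,3));b=np.zeros(3)
    for c,uv in obs:
        o,d=ray(c,uv);M=np.eye(3)-np.outer(d[0],d[0]);A+=M;b+=M@o
    return np.linalg.solve(A,b)
E
python3 - <<'E'
from h import *
import pickle
print(robot.state())
for n in("scene","side","wrist"):
    c=cam(n);cv2.imwrite(f"pics/{n}0.png",c["image"]);pickle.dump(c,open(n+"0.pkl","wb"))
    print(n,{k:v for k,v in c.items() if k!="image"})
E
```

```text
pics
{'t': 0.0, 'joint_positions': array([-1.15109044e-01,  3.59521575e-01,  1.51144667e+00, -8.38768793e-07,
        1.27246853e+00, -1.15111351e-01]), 'joint_vel': array([ 0.00101149, -0.00162352,  0.00153135, -0.00091184,  0.00194611,
       -0.00040903]), 'joint_efforts': array([ 1.96551155e-03, -5.27614331e+01, -2.78626120e+01, -6.37880498e-05,
        1.32890840e-02, -2.81424428e-05]), 'eef_pos': array([5.99338166e-01, 6.31332862e-05, 2.38438269e-01]), 'orientation': array([-2.22041676e+00, -2.22042243e+00,  1.79965015e-03]), 'contact_force': array([ 1.60934835,  0.09074395, -0.5587198 ]), 'moment': array([-0.00331522,  0.04296187, -0.08323443]), 'finger_gap': 0.08534583744698278}
scene {'fov_y': 43.36351777384314, 'cx': 318.87897874204896, 'cy': 237.7919639227122, 'k1': -0.16414990933255755, 'position': array([1.13445805, 0.02241556, 0.94266364]), 'attitude': array([0.47086653, 0.45446652, 1.48076186])}
side {'fov_y': 50.95212842782126, 'cx': 322.62671905014287, 'cy': 241.63011540419703, 'k1': -0.08415381748089708, 'position': array([ 0.26133688, -0.62574912,  0.54325006]), 'attitude': array([ 1.05193806, -0.226883  , -0.43857475])}
wrist {'fov_y': 63.031855057670825, 'cx': 317.5776764422957, 'cy': 235.9079263925969, 'k1': -0.033316438702144104, 'position': array([0.60000103, 0.08303252, 0.37268027]), 'attitude': array([-0.32623131,  0.00156247,  0.00040145])}
```

View pics/scene0.png

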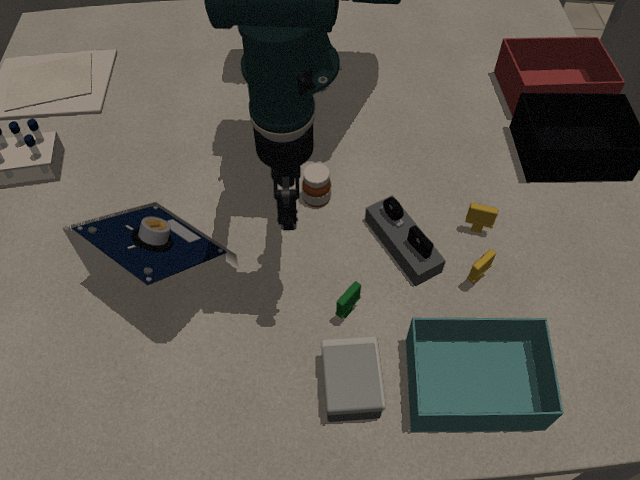

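View pics/side0.png

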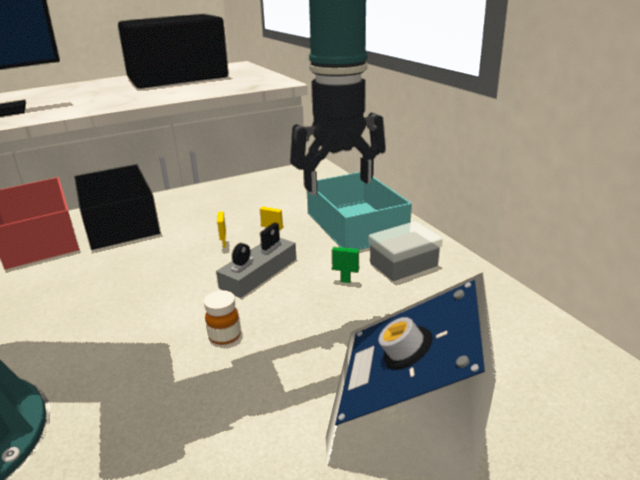

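Scene: the square key is at about (420,240) in the slot farther from the robot and the round key at (393,208). The barrel is at about (155,232), and (400,340) in the side view. I'll triangulate roughly, then make a close-up sheet.

Run:
```python
from h import *
import pickle
s=pickle.load(open("scene0.pkl","rb"));d=pickle.load(open("side0.pkl","rb"))
print("barrel top",tri([(s,(155,225)),(d,(400,330))]))
print("square head",tri([(s,(420,238)),(d,(270,237))]), "round",tri([(s,(393,208)),(d,(241,255))]))
print("panel corners",tri([(s,(67,228)),(d,(480,276))]),tri([(s,(150,283)),(d,(485,372))]),tri([(s,(155,204)),(d,(353,335))]),tri([(s,(228,251)),(d,(338,422))]))
print("jar top",tri([(s,(317,172)),(d,(219,302))]))
a=cv2.resize(s["image"][190:290,355:455],(400,400),interpolation=cv2.INTER_CUBIC)
b=cv2.resize(d["image"][270:430,320:480][:,:],(400,400),interpolation=cv2.INTER_CUBIC)
e=cv2.resize(s["image"][195:295,60:240],(720,400),interpolation=cv2.INTER_CUBIC)[:, :]
cv2.imwrite("pics/c0.png",np.vstack([np.hstack([a,b])[:300+100],]))
cv2.imwrite("pics/w.png",0*a)
```

```text
barrel top [ 0.5597631  -0.22524509  0.14401744]
square head [0.55571701 0.22011946 0.06875055] round [0.48354515 0.18204529 0.06567455]
panel corners [ 0.61980987 -0.31132971  0.2469554 ] [ 0.64554942 -0.26136071  0.07587383] [ 0.50781266 -0.22172043  0.1477493 ] [ 0.4972063  -0.14413449 -0.05807583]
jar top [0.39942271 0.04650219 0.0720855 ]
```

View pics/c0.png

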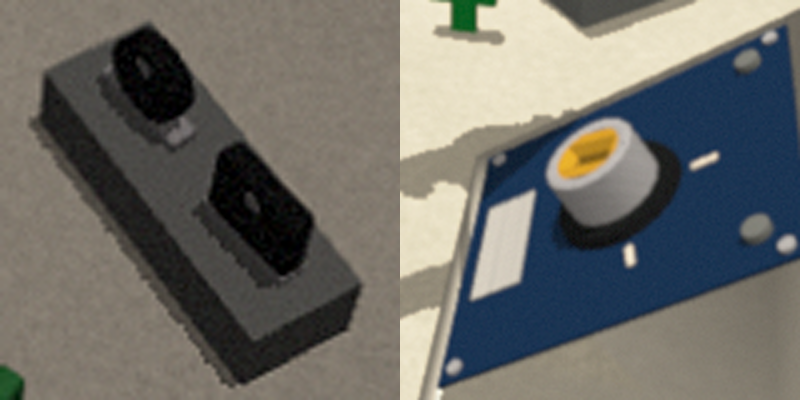

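Run:
```python
from h import *
import pickle
s=pickle.load(open("scene0.pkl","rb"));d=pickle.load(open("side0.pkl","rb"))
P=np.array([tri([(s,a),(d,b)]) for a,b in [((67,228),(480,373)),((150,283),(475,280)),((226,251),(352,332)),((155,204),(336,425))]])
print("panel hi-y,hi+y,lo+y,lo-y\n",P.round(4), "mean",P.mean(0),[np.linalg.norm(P[i]-P[i-3]) for i in range(4)])
u=P[0]+P[1]-P[2]-P[3]; print("yaw",np.degrees(np.arctan2(u[1],u[0])),"slope",np.degrees(np.arctan2(u[2],np.hypot(*u[:2]))))
Q=onz(s,[(392.5,195.5),(366.3,208.8),(417.5,275),(445.5,261.3)],.04)
print(Q.round(4),Q.mean(0),[np.linalg.norm(Q[i]-Q[i-3]) for i in range(4)])
v=Q[2]+Q[3]-Q[0]-Q[1]; a=np.arctan2(v[1],v[0]); print("stand yaw",np.degrees(a)); m=Q.mean(0)
for k in(42,-42): print(m+k/1000*np.array([np.cos(a),np.sin(a),0]))
mk=cv2.inRange(cv2.cvtColor(d["image"],cv2.COLOR_BGR2HSV),(12,150,120),(30,255,255)); mk[:, :370]=0; mk[:310]=0
print("brass side",cv2.connectedComponentsWithStats(mk)[2:][0])
```

```text
panel hi-y,hi+y,lo+y,lo-y
 [[ 0.5747 -0.3575  0.1719]
 [ 0.6858 -0.2136  0.171 ]
 [ 0.5582 -0.1158  0.0615]
 [ 0.4524 -0.2558  0.0621]] mean [ 0.56780953 -0.23567645  0.11663668] [np.float64(0.18176584453759473), np.float64(0.19452079541097692), np.float64(0.17550574518522233), np.float64(0.19321970284422738)]
yaw -38.60448101800211 slope 34.431264749661075
[[0.4343 0.1894 0.04  ]
 [0.4638 0.1368 0.04  ]
 [0.6106 0.214  0.04  ]
 [0.5849 0.2677 0.04  ]] [0.52336884 0.20198904 0.04      ] [np.float64(0.060272849127791586), np.float64(0.1658441969713603), np.float64(0.059488811534960905), np.float64(0.1696947319289872)]
stand yaw 27.59819295806897
[0.56059   0.2214463 0.04     ]
[0.48614767 0.18253179 0.04      ]
brass side [[     0      0    640    480 306925]
 [   384    322     23     19    275]]
```

```bash
cat >> h.py <<'E'
from scipy.linalg import logm
def T(p,Rm):
    M=np.eye(4);M[:3,:3]=Rm;M[:3,3]=p;return M
def cur():
    s=robot.state();return T(s["eef_pos"],R.from_rotvec(s["orientation"]).as_matrix())
def step(target,N,C=None):
    "constant per-row tool-frame step (mm, deg) reaching target in N rows"
    D=np.linalg.inv(cur() if C is None else C)@target
    w=R.from_matrix(D[:3,:3]).as_rotvec()/N; r=R.from_rotvec(w).as_matrix()
    S=sum(np.linalg.matrix_power(r,k) for k in range(N))
    return np.r_[np.linalg.solve(S,D[:3,3])*1000,np.degrees(w)].round(2)
def down(yaw_y):
    a=np.radians(yaw_y); y=np.array([np.cos(a),np.sin(a),0]); z=np.array([0,0,-1.]); return np.c_[np.cross(y,z),y,z]
def lock(yawc,th=0):
    "tool attitude facing the lock, console yaw deg, barrel th rad; tool y=keyway y"
    a=np.radians(yawc); c=np.array([np.cos(a),np.sin(a),0]); s=np.radians(35)
    z=np.sin(s)*c-np.cos(s)*np.array([0,0,1]); y=np.array([-c[1],c[0],0])
    return np.c_[np.cross(y,z),y,z]@R.from_rotvec([0,0,th]).as_matrix()
E
python3 - <<'E'
from h import *
print(step(T([.5606,.2214,.18],down(-62.4)),10))
E
```

```text
[ 1.860e+01 -1.454e+01  5.870e+00 -1.000e-02  0.000e+00  6.240e+00]
```

apply_moves --rows '[[[18.6,-14.5,5.9,0,0,6.24,1],[18.6,-14.5,5.9,0,0,6.24,1],[18.6,-14.5,5.9,0,0,6.24,1],[18.6,-14.5,5.9,0,0,6.24,1],[18.6,-14.5,5.9,0,0,6.24,1],[18.6,-14.5,5.9,0,0,6.24,1],[18.6,-14.5,5.9,0,0,6.24,1],[18.6,-14.5,5.9,0,0,6.24,1],[18.6,-14.5,5.9,0,0,6.24,1],[18.6,-14.5,5.9,0,0,6.24,1],[0,0,0,0,0,0,1],[0,0,0,0,0,0,1]]]'

```text
t: 1.35
eef_pos: [0.5611, 0.2212, 0.1798]
orientation: [3.05, 0.754, -0.002]
contact_force: [0.4, -0.1, -0.4]
finger_gap: 0.0853
```

Run:
```python
from h import *
import pickle
c=cam("wrist");s=robot.state();print(s["t"],s["eef_pos"],s["orientation"],s["joint_positions"].round(3),s["contact_force"],s["moment"])
pickle.dump(c,open("w1.pkl","wb"));cv2.imwrite("pics/w1.png",c["image"])
```

```text
1.4 [0.56109652 0.22067959 0.18000578] [ 3.04975214e+00  7.52300317e-01 -1.81932924e-03] [ 0.26   0.421  1.571 -0.     1.151  1.348] [-0.5251578  -0.56779084  0.51019788] [-0.00268503 -0.04048576 -0.02101398]
```

View pics/w1.png

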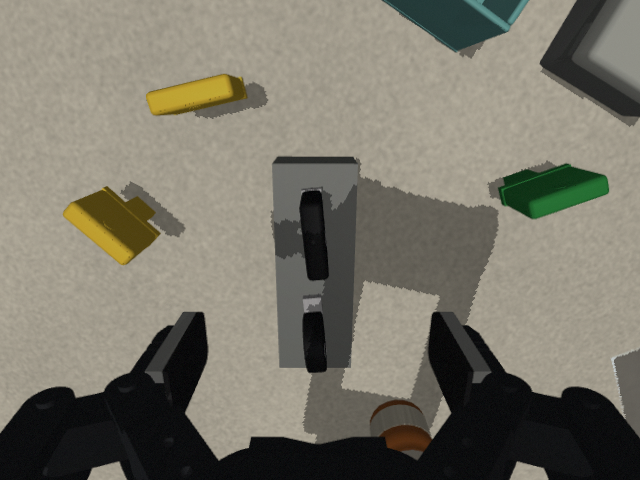

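The square key is the dark blob at (313,235), above the stand face spanning (273–358,157–367). The round key is at (314,340).

Run:
```python
from h import *
import pickle
c=pickle.load(open("w1.pkl","rb"));g=cv2.cvtColor(c["image"],cv2.COLOR_BGR2GRAY)
for nm,(y0,y1) in {"sq":(180,292),"rd":(300,376)}.items():
    m=np.zeros_like(g);m[y0:y1,285:340]=(g[y0:y1,285:340]<40)*255
    n,l,st,ce=cv2.connectedComponentsWithStats(m);i=1+st[1:,4].argmax()
    k=cv2.findContours((l==i).astype(np.uint8),0,1)[0][0];r=cv2.minAreaRect(k);b=cv2.boxPoints(r)
    print(nm,st[i],r)
    for z in(.087,):
        P=onz(c,b,z);print(P.round(4).tolist(),P.mean(0),[np.linalg.norm(P[j]-P[j-3]).round(4) for j in range(4)])
# slope: columns per row
    if nm=="sq":
        for y in range(190,284,6):
            x=np.where(l[y]==i)[0]; print(y,x.min() if len(x) else 0,x.max() if len(x) else 0)
b=np.array([(274,164),(357,163),(350,367),(280,367)]);P=onz(c,b,.04)
print("stand",P.round(4).tolist(),P.mean(0),[np.linalg.norm(P[j]-P[j-3]).round(4) for j in range(4)])
v=P[0]+P[1]-P[2]-P[3];print(np.degrees(np.arctan2(v[1],v[0])))
```

```text
sq [ 300  191   29   89 1980] ((313.54571533203125, 235.18438720703125), (89.20768737792969, 23.44308090209961), 84.61068725585938)
[[0.5853, 0.2474, 0.087], [0.5929, 0.2358, 0.087], [0.5447, 0.2042, 0.087], [0.5364, 0.2167, 0.087]] [0.56480342 0.22603411 0.087     ] [np.float64(0.0138), np.float64(0.0576), np.float64(0.0149), np.float64(0.0577)]
190 0 0
196 302 321
202 301 322
208 300 322
214 300 323
220 301 323
226 301 324
232 302 324
238 303 325
244 304 325
250 304 326
256 305 327
262 306 327
268 307 328
274 307 328
280 0 0
rd [ 303  312   24   61 1254] ((314.0724182128906, 341.8690185546875), (60.207977294921875, 21.924009323120117), 85.2363510131836)
[[0.5141, 0.2092, 0.087], [0.522, 0.1972, 0.087], [0.4818, 0.1718, 0.087], [0.4733, 0.1846, 0.087]] [0.49779638 0.19069327 0.087     ] [np.float64(0.0144), np.float64(0.0475), np.float64(0.0153), np.float64(0.0477)]
stand [[0.585, 0.2683, 0.04], [0.6125, 0.2175, 0.04], [0.4624, 0.1387, 0.04], [0.435, 0.1906, 0.04]] [0.52372379 0.20376674 0.04      ] [np.float64(0.0578), np.float64(0.1696), np.float64(0.0586), np.float64(0.1689)]
27.531692372854195
```

Run:
```python
from h import *
print(step(T([.562,.2238,.058],down(-58)),8))
```

```text
[ 3.000e-01 -2.800e-01  1.525e+01  0.000e+00  1.000e-02 -5.400e-01]
```

apply_moves --rows '[[[0.3,-0.3,15.25,0,0,-0.54,1],[0.3,-0.3,15.25,0,0,-0.54,1],[0.3,-0.3,15.25,0,0,-0.54,1],[0.3,-0.3,15.25,0,0,-0.54,1],[0.3,-0.3,15.25,0,0,-0.54,1],[0.3,-0.3,15.25,0,0,-0.54,1],[0.3,-0.3,15.25,0,0,-0.54,1],[0.3,-0.3,15.25,0,0,-0.54,1],[0,0,0,0,0,0,1],[0,0,0,0,0,0,0],[0,0,0,0,0,0,0],[0,0,0,0,0,0,0],[0,0,0,0,0,0,0],[0,0,0,0,0,0,0],[0,0,0,0,0,0,0],[0,0,0,0,0,0,0],[0,0,0,0,0,0,0]]]' --grip_force 80

```text
t: 3.1
eef_pos: [0.5629, 0.2245, 0.0589]
orientation: [3.02, 0.864, 0.002]
contact_force: [-1.3, -0.2, 5.7]
finger_gap: 0.0131
```

apply_moves --rows '[[[0,0,-5,0,0,0,0],[0,0,-10,0,0,0,0],[0,0,-15,0,0,0,0],[0,0,-25,0,0,0,0],[0,0,-30,0,0,0,0],[0,0,-30,0,0,0,0],[0,0,-30,0,0,0,0],[0,0,-20,0,0,0,0],[0,0,0,0,0,0,0]]]'

```text
t: 4.0
eef_pos: [0.5644, 0.225, 0.2272]
orientation: [3.02, 0.864, 0.01]
contact_force: [0.9, -0.3, 0.1]
finger_gap: 0.0128
```

Run:
```python
from h import *
s=robot.state();print(s["t"],s["eef_pos"],s["finger_gap"],s["contact_force"],s["moment"],s["joint_positions"].round(3))
A=lock(-38.6,0.12);kw=np.array([.5675,-.2355,.113])-.034*A[:,2];print("kw",kw)
print(step(T(kw-A[:,2]*(.0185+.028+.09),A),20), "rotdeg",np.degrees(R.from_matrix(cur()[:3,:3].T@A).magnitude()))
C=cur();t=step(T(kw-A[:,2]*(.0185+.028+.09),A),20)
M=T(t[:3]/1000,R.from_rotvec(np.radians(t[3:])).as_matrix())
for i in range(20):
    C=C@M
    if i%4==3: print(C[:3,3].round(3),C[:3,2].round(2))
```

```text
4.0 [0.564438   0.22504179 0.22718327] 0.012756646148569827 [ 0.86796557 -0.33254389  0.11306604] [ 0.02009998 -0.0122891   0.00305877] [0.266 0.377 1.514 0.    1.244 1.279]
kw [ 0.5522591  -0.22333335  0.14085117]
[-23.02  -0.13   5.08  -1.68  -1.06  -4.96] rotdeg 106.82552467809504
[0.493 0.166 0.209] [ 0.03 -0.13 -0.99]
[0.447 0.085 0.201] [ 0.1  -0.25 -0.96]
[ 0.431 -0.007  0.206] [ 0.2  -0.33 -0.92]
[ 0.446 -0.098  0.223] [ 0.32 -0.37 -0.87]
[ 0.491 -0.175  0.253] [ 0.45 -0.36 -0.82]
```

apply_moves --rows '[[[-23,-0.1,5.1,-1.68,-1.06,-4.96,0],[-23,-0.1,5.1,-1.68,-1.06,-4.96,0],[-23,-0.1,5.1,-1.68,-1.06,-4.96,0],[-23,-0.1,5.1,-1.68,-1.06,-4.96,0],[-23,-0.1,5.1,-1.68,-1.06,-4.96,0],[-23,-0.1,5.1,-1.68,-1.06,-4.96,0],[-23,-0.1,5.1,-1.68,-1.06,-4.96,0],[-23,-0.1,5.1,-1.68,-1.06,-4.96,0],[-23,-0.1,5.1,-1.68,-1.06,-4.96,0],[-23,-0.1,5.1,-1.68,-1.06,-4.96,0],[-23,-0.1,5.1,-1.68,-1.06,-4.96,0],[-23,-0.1,5.1,-1.68,-1.06,-4.96,0],[-23,-0.1,5.1,-1.68,-1.06,-4.96,0],[-23,-0.1,5.1,-1.68,-1.06,-4.96,0],[-23,-0.1,5.1,-1.68,-1.06,-4.96,0],[-23,-0.1,5.1,-1.68,-1.06,-4.96,0],[-23,-0.1,5.1,-1.68,-1.06,-4.96,0],[-23,-0.1,5.1,-1.68,-1.06,-4.96,0],[-23,-0.1,5.1,-1.68,-1.06,-4.96,0],[-23,-0.1,5.1,-1.68,-1.06,-4.96,0]]]'

```text
t: 6.0
eef_pos: [0.489, -0.1754, 0.2484]
orientation: [0.979, 2.357, -0.225]
contact_force: [0.3, 1.3, -1.5]
finger_gap: 0.0128
```

apply_moves --rows '[[[0,0,0,0,0,0,0],[0,0,0,0,0,0,0]]]'

```text
t: 6.2
eef_pos: [0.4887, -0.175, 0.2483]
orientation: [0.989, 2.354, -0.224]
contact_force: [-0.6, -0.6, -0.1]
finger_gap: 0.013
```

Run:
```python
from h import *
import pickle
s=robot.state();print(s["t"],s["eef_pos"],s["finger_gap"],s["joint_positions"].round(3))
A=lock(-38.6,0.12);print(cur()[:3,:3].T@A)
for n in("wrist","side"):
    c=cam(n);pickle.dump((c,cur()),open(n+"2.pkl","wb"));cv2.imwrite(f"pics/{n}2.png",c["image"])
```

```text
6.2 [ 0.48866924 -0.17499547  0.24827086] 0.013033416778393283 [-0.344  0.032  2.11  -0.438  0.461 -0.778]
[[ 9.99979493e-01  2.75544005e-04 -6.39828671e-03]
 [-2.35838329e-04  9.99980717e-01  6.20559856e-03]
 [ 6.39987325e-03 -6.20396234e-03  9.99960275e-01]]
```

View pics/wrist2.png

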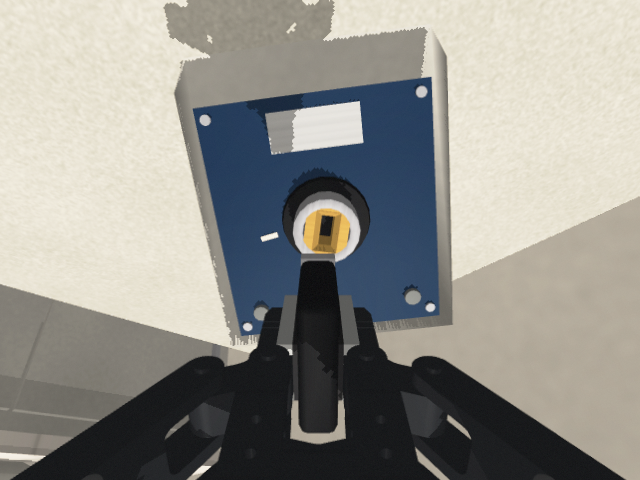

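Run:
```python
from h import *
import pickle
c,C=pickle.load(open("wrist2.pkl","rb"));im=c["image"]
A=lock(-38.6,0);kw=np.array([.5675,-.2355,.113])-.034*A[:,2];n=A[:,2]
e=onplane(c,[(194,108),(432,78),(452,322),(240,332)],[.5675,-.2355,.113],n)
print("panel corners",e.round(4).tolist()); 
for a,b in((0,3),(1,2),(0,1)):
    v=(e[b]-e[a]);q=A.T@v;print("edge in lock frame(x dn-slope,y)",q.round(4),np.degrees(np.arctan2(q[1],q[0])))
hsv=cv2.cvtColor(im,cv2.COLOR_BGR2HSV)
m=cv2.inRange(hsv,(10,110,60),(35,255,255));m[:180]=0;m[265:]=0;m[:,:280]=0;m[:,375:]=0
k=max(cv2.findContours(m,0,1)[0],key=cv2.contourArea);h=cv2.convexHull(k)
print("brass",cv2.fitEllipse(h),cv2.boundingRect(h))
P=onplane(c,h.reshape(-1,2),kw,n);Q=(P-kw)@A[:,:2]*1000
(ctr,rad)=cv2.minEnclosingCircle(Q.astype(np.float32));print("core circle in lock x,y mm vs guess",ctr,rad)
cr=im[180:275,275:380];cv2.imwrite("pics/c2.png",cv2.resize(cr,None,fx=6,fy=6,interpolation=cv2.INTER_CUBIC))
```

```text
panel corners [[0.4542, -0.2519, 0.0582], [0.5639, -0.1149, 0.0583], [0.701, -0.2096, 0.1747], [0.5763, -0.35, 0.1679]]
edge in lock frame(x dn-slope,y) [-0.1913 -0.0005  0.    ] -179.84274053465734
edge in lock frame(x dn-slope,y) [-0.2029  0.0116 -0.    ] 176.72989094648176
edge in lock frame(x dn-slope,y) [-0.0003  0.1754  0.    ] 90.1065980650896
brass ((326.2151184082031, 231.32847595214844), (46.496498107910156, 47.47060012817383), 65.5571060180664) (304, 209, 46, 45)
core circle in lock x,y mm vs guess (-0.9296607375144958, 3.4844236373901367) 17.72425651550293
```

View pics/c2.png

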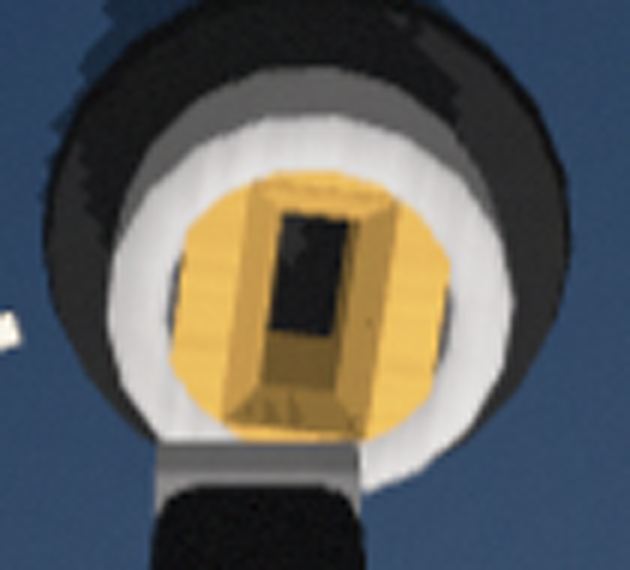

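Run:
```python
from h import *
import pickle
c,C=pickle.load(open("wrist2.pkl","rb"))
A=lock(-38.6,0);n=A[:,2];kw=np.array([.5675,-.2355,.113])-.034*n
px=lambda q:np.array(q)/6+[275,180]
P=onplane(c,px([(255,182),(398,190),(365,435),(222,425),(310,308),(107,305),(515,305)]),kw,n);Q=(P-kw)@A[:,:2]*1000
print(Q.round(1)); v=Q[0]+Q[1]-Q[2]-Q[3]; th=np.arctan2(v[0],v[1]);
# up slope = -x in lock frame; clockwise about +z(tool)
print("slot angle about tool z (rad):",np.arctan2(-v[1],-v[0]), "ring dia mm",Q[6]-Q[5])
print("cam depth of kw",(kw-c["position"])@n, "C z-axis", C[:3,2],n)
for z in(18.5,12.5): print("pred shoulder",z,proj(c,(np.c_[[[26,-7,z],[26,7,z]]]/1000)@C[:3,:3].T+C[:3,3]))
print("meas",px([(157,440),(360,440),(157,475)]))
d,C2=pickle.load(open("side2.pkl","rb"))
m=cv2.inRange(cv2.cvtColor(d["image"],cv2.COLOR_BGR2HSV),(12,150,120),(30,255,255)); m[:, :370]=0; m[:310]=0
kw2=kw+A[:,:2]@np.array([-.5,3.5])/1000
print("kw2",kw2,"side proj",proj(d,kw2)); 
import pickle
s0=pickle.load(open("scene0.pkl","rb"));print("scene proj",proj(s0,kw2))
cr=d["image"][240:400,320:480];cs=s0["image"][205:255,130:180]
cv2.imwrite("pics/c3.png",np.hstack([cv2.resize(cr,(560,560),interpolation=2)[:, :400],cv2.resize(cs,(400,400),interpolation=2)]) if 0 else np.hstack([cv2.resize(cr,(400,400),interpolation=2),cv2.resize(cs,(400,400),interpolation=2)]))
```

```text
[[ 15.8  -0.8]
 [ 12.9  15.9]
 [-17.4   8.8]
 [-14.   -8.4]
 [ -0.4   3.9]
 [  2.8 -20.2]
 [ -2.9  28.4]]
slot angle about tool z (rad): -2.900463673217864 ring dia mm [-5.77624238 48.59435533]
cam depth of kw 0.2684977189136206 C z-axis [ 0.44035923 -0.35793692 -0.82338624] [ 0.44826173 -0.35784264 -0.81915204]
pred shoulder 18.5 [[300.12785842 246.7539183 ]
 [333.82874    246.71526524]]
pred shoulder 12.5 [[299.49494324 251.95193011]
 [334.41511596 251.91216956]]
meas [[301.16666667 253.33333333]
 [335.         253.33333333]
 [301.16666667 259.16666667]]
kw2 [ 0.55476277 -0.22085355  0.14113796] side proj [[393.88405455 330.82904969]]
scene proj [[157.94671774 223.80957476]]
```

View pics/c3.png

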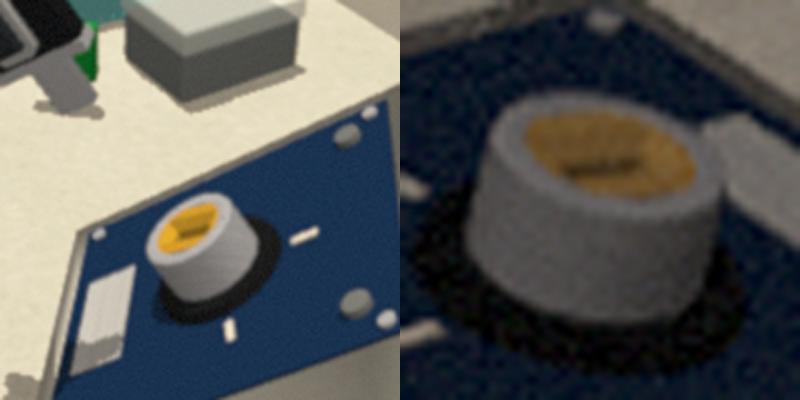

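Run:
```python
from h import *
import pickle
c,C=pickle.load(open("wrist2.pkl","rb"));d,_=pickle.load(open("side2.pkl","rb"));s=pickle.load(open("scene0.pkl","rb"))
w=(326.6,231.2)
for o in ([(c,w),(d,(396,330.8)),(s,(156.4,224.4))],[(c,w),(d,(396,330.8))],[(c,w),(s,(156.4,224.4))]):
    k=tri(o);print("kw tri",k.round(4),[(proj(q,k)[0]-p).round(1).tolist() for q,p in o])
im=cv2.resize(d["image"][190:290,270:390],None,fx=6,fy=6,interpolation=2)
for off,col in((0,(0,0,255)),(-3.2,(0,255,0))):
    pts=np.array([[x+off,y,z] for x,y,z in [(-10,-3.5,46.5),(-10,3.5,46.5),(10,-3.5,46.5),(10,3.5,46.5),(-26,-7,18.5),(-26,7,18.5),(26,-7,18.5),(26,7,18.5)]])/1000
    for p in proj(d,pts@C[:3,:3].T+C[:3,3]):
        cv2.circle(im,tuple(int(v) for v in (p-[270,190])*6+3),3,col,-1)
cv2.imwrite("pics/c4.png",im)
```

```text
kw tri [ 0.5563 -0.2223  0.1409] [[-0.5, 1.8], [-0.4, 0.5], [0.6, 0.3]]
kw tri [ 0.5569 -0.2216  0.1401] [[0.7, 0.8], [-0.4, 0.5]]
kw tri [ 0.5559 -0.2225  0.1403] [[-1.2, 1.0], [0.6, 0.3]]
```

View pics/c4.png

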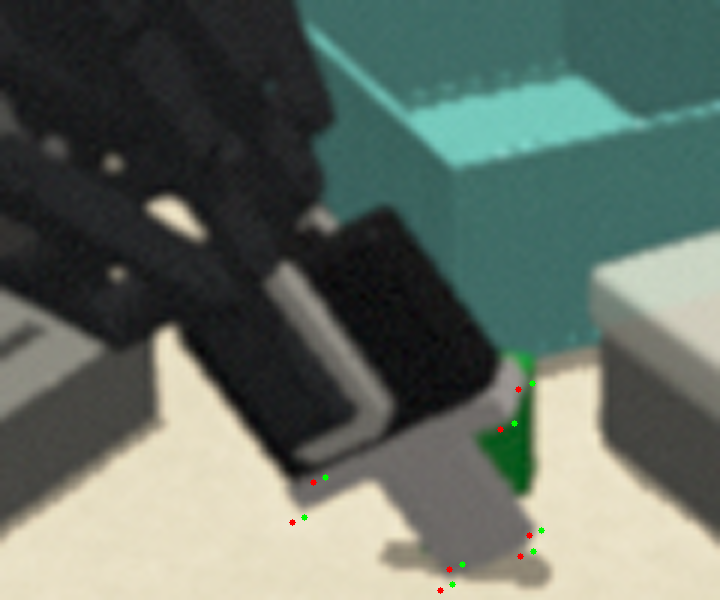

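Side view: the blade is gripped straight, with residuals consistent with key offset ≈ (-2.6, +0.5, 16.7) mm in the tool frame. The slot angle is ≈ 0.24 rad.

```bash
cat >> h.py <<'E'
import pickle
KO=np.array([-2.6,.5,16.7])/1000
A=lock(-38.6,.24); n=A[:,2]
def KW():
    c,_=pickle.load(open("wrist2.pkl","rb")); return onplane(c,[(326.6,231.2)],[.5563,-.2223,.1407],n)[0]
def goal(out,At=None):
    At=A if At is None else At
    return T(KW()-n*out-At@KO,At)
E
python3 - <<'E'
from h import *
print(KW(),goal(.032)[:3,3]);print(step(goal(.032),10))
E
```

```text
[ 0.55588444 -0.22130258  0.14003688] [ 0.53244381 -0.20242081  0.17841285]
[-0.18  0.58  8.68 -0.03 -0.04  0.7 ]
```

apply_moves --rows '[[[-0.2,0.6,8.7,0,0,0.7,0],[-0.2,0.6,8.7,0,0,0.7,0],[-0.2,0.6,8.7,0,0,0.7,0],[-0.2,0.6,8.7,0,0,0.7,0],[-0.2,0.6,8.7,0,0,0.7,0],[-0.2,0.6,8.7,0,0,0.7,0],[-0.2,0.6,8.7,0,0,0.7,0],[-0.2,0.6,8.7,0,0,0.7,0],[-0.2,0.6,8.7,0,0,0.7,0],[-0.2,0.6,8.7,0,0,0.7,0],[0,0,0,0,0,0,0],[0,0,0,0,0,0,0]]]'

```text
t: 7.5
eef_pos: [0.5338, -0.2029, 0.1788]
orientation: [1.122, 2.285, -0.176]
contact_force: [-0.3, 0.1, -0.8]
finger_gap: 0.0131
```

Run:
```python
from h import *
s=robot.state();print(s["t"],s["eef_pos"],s["contact_force"],s["moment"]); print("rest",step(goal(.032),1))
d=cam("side");w=cam("wrist");pickle.dump((d,w,cur()),open("p3.pkl","wb"))
k=KW();im=d["image"].copy()
o=proj(d,[k])[0].astype(int);print(o)
a=cv2.resize(im[o[1]-60:o[1]+40,o[0]-50:o[0]+50],(400,400),interpolation=2)
b=cv2.resize(w["image"][160:320,240:400],(400,400),interpolation=2)
cv2.imwrite("pics/c5.png",np.hstack([a,b]))
```

```text
7.5 [ 0.53380607 -0.20294414  0.1787555 ] [-0.26116566  0.05790392 -0.81695422] [ 0.15490152  0.29365991 -0.01805271]
rest [ 1.2  -0.75 -0.51 -0.28 -0.29  0.11]
[394 331]
```

View pics/c5.png

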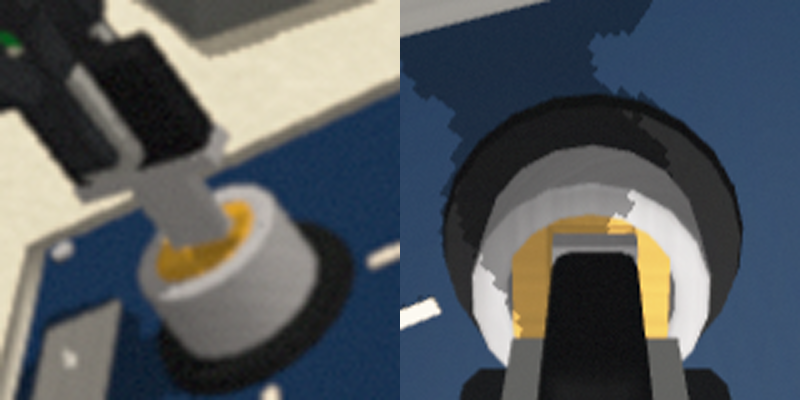

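Key centred over the mouth; I'll apply the small residual correction and start inserting.

apply_moves --rows '[[[1.2,-0.75,0,-0.28,-0.29,0,0],[0,0,1.5,0,0,0,0],[0,0,2,0,0,0,0],[0,0,2,0,0,0,0],[0,0,2,0,0,0,0],[0,0,2,0,0,0,0],[0,0,2,0,0,0,0],[0,0,0,0,0,0,0]]]'

```text
t: 8.4
eef_pos: [0.5381, -0.2072, 0.1692]
orientation: [1.118, 2.279, -0.173]
contact_force: [-0.5, -0.7, -0.5]
finger_gap: 0.0129
```

```bash
cat > st.py <<'E'
from h import *
import sys
s=robot.state();print(round(s["t"],2),s["eef_pos"].round(4),"gap",round(s["finger_gap"],4),"F tool",(A.T@s["contact_force"]).round(1),"M tool",(A.T@s["moment"]).round(2),"q",s["joint_positions"].round(2))
print("to home:",step(goal(0),1))
E
python3 st.py
```

```text
8.4 [ 0.5381 -0.2072  0.1692] gap 0.0129 F tool [ 0.1 -0.9  0.4] M tool [ 0.11  0.36 -0.05] q [-0.38  0.26  2.12 -0.76  0.24 -0.34]
to home: [8.20e-01 4.00e-02 2.02e+01 1.00e-02 7.00e-02 8.00e-02]
```

j5 is at 0.24, close to its 0.2 limit, so I'll fit a small kinematic model from the recorded states and check the rest of the path first.

```bash
cat > kin.py <<'E'
from h import *
from scipy.optimize import least_squares
s=robot.state()
S=[([-.1151,.3595,1.5114,0,1.2725,-.1151],[.59934,.00006,.23844],[-2.22041676,-2.22042243,.0018]),
([.26,.421,1.571,0,1.151,1.348],[.5611,.2207,.1800],[3.0498,.7523,-.0018]),
([.266,.377,1.514,0,1.244,1.279],[.56444,.22504,.22718],[3.02,.864,.01]),
([-.344,.032,2.11,-.438,.461,-.778],[.48867,-.175,.24827],[.989,2.354,-.224]),
([-0.3787,0.2643,2.1178,-0.7571,0.2433,-0.34] if 0 else s["joint_positions"],s["eef_pos"],s["orientation"])]
rz=lambda a:R.from_rotvec([0,0,a]).as_matrix(); ry=lambda a:R.from_rotvec([0,a,0]).as_matrix()
def rot(q): return rz(q[0])@ry(q[1]+q[2])@rz(q[3])@ry(q[4])@rz(q[5])
def basis(q,tz):
    B=np.c_[np.eye(3),ry(q[1])[:,2],ry(q[1]+q[2])[:,0],ry(q[1]+q[2])[:,2]]
    return np.c_[rz(q[0])@B,tz]
M=np.vstack([basis(q,R.from_rotvec(o).as_matrix()[:,2]) for q,p,o in S]);b=np.hstack([p for _,p,_ in S])
# light prior keeps the null space tame
pr=np.array([.05,.07,.4,.4,0,.4,.2]);lam=1e-3
par=np.linalg.lstsq(np.vstack([M,lam*np.eye(7)]),np.r_[b,lam*pr],rcond=None)[0]
C0=rot(S[0][0]).T@R.from_rotvec(S[0][2]).as_matrix(); C0=np.round(C0)
def fk(q):
    Rm=rot(q);return T(basis(q,Rm[:,2])@par,Rm@C0)
def ik(Tg,q0):
    def f(q):
        F=fk(q);return np.r_[(F[:3,3]-Tg[:3,3])*5,R.from_matrix(F[:3,:3].T@Tg[:3,:3]).as_rotvec()]
    r=least_squares(f,q0);return r.x,np.abs(r.fun).max()
E
python3 - <<'E'
from kin import *
print("par",par.round(3));print("res mm",((M@par-b)*1000).round(1))
for q,p,o in S: print(np.degrees(R.from_matrix(fk(q)[:3,:3].T@R.from_rotvec(o).as_matrix()).magnitude()).round(2),end=" ")
q=s["joint_positions"];print(q)
for out in(.02,.015,.01,.005,0):
    q,e=ik(goal(out),q);print(out,q.round(3),e.round(4))
qh=q
for tilt in(0,-10,10,-20,20):
  print("tilt about tool y",tilt); q=qh.copy()
  for th in np.arange(.24,1.45,.145):
    At=A@rz(th-.24); Rt=At@ry(np.radians(tilt)); g=np.array([0,0,.0055])  # grasp point to key origin ~28mm; pivot at grasp point
    G=goal(0,At)[:3,3]-At[:,2]*.011   # grasp point
    q,e=ik(T(G+Rt[:,2]*.011,Rt),q); print(round(th,2),q.round(2),e.round(4))
E
```

```text
par [-0.     0.069  0.268  0.61   0.113  0.434  0.365]
res mm [ 0.1  0.1  0.1  0.2 -0.1 -0.1 -0.2  0.1 -0.1  0.  -0.1 -0.  -0.   0.1
  0. ]
0.0 0.06 0.04 0.05 0.0 [-0.38271217  0.25701303  2.11673212 -0.76322687  0.24103916 -0.34326614]
0.02 [-0.382  0.258  2.117 -0.762  0.241 -0.342] 0.0
0.015 [-0.384  0.269  2.116 -0.79   0.232 -0.316] 0.0
0.01 [-0.387  0.28   2.115 -0.819  0.224 -0.287] 0.0
0.005 [-0.389  0.292  2.114 -0.85   0.216 -0.257] 0.0
0 [-0.391  0.303  2.113 -0.883  0.209 -0.225] 0.0
tilt about tool y 0
0.24 [-0.39  0.3   2.11 -0.88  0.21 -0.22] 0.0
0.38 [-0.39  0.3   2.11 -0.88  0.21 -0.08] 0.0
0.53 [-0.39  0.3   2.11 -0.88  0.21  0.07] 0.0
0.68 [-0.39  0.3   2.11 -0.88  0.21  0.21] 0.0
0.82 [-0.39  0.3   2.11 -0.88  0.21  0.35] 0.0
0.97 [-0.39  0.3   2.11 -0.88  0.21  0.5 ] 0.0
1.11 [-0.39  0.3   2.11 -0.88  0.21  0.64] 0.0
1.26 [-0.39  0.3   2.11 -0.87  0.21  0.78] 0.0
1.4 [-0.39  0.3   2.11 -0.87  0.21  0.93] 0.0
tilt about tool y -10
0.24 [-0.31  0.36  2.22 -2.09  0.34  1.04] 0.0
0.38 [-0.29  0.36  2.2  -1.96  0.35  1.07] 0.0
0.53 [-0.28  0.36  2.18 -1.83  0.37  1.1 
[... 916 characters left out ...]
 -1.89  0.65  1.44] 0.0
0.82 [-0.12  0.45  2.15 -1.73  0.65  1.43] 0.0
0.97 [-0.11  0.44  2.11 -1.58  0.66  1.43] 0.0
1.11 [-0.11  0.44  2.08 -1.44  0.67  1.43] 0.0
1.26 [-0.11  0.43  2.04 -1.31  0.68  1.43] 0.0
1.4 [-0.12  0.42  2.   -1.19  0.7   1.44] 0.0
tilt about tool y 20
0.24 [-0.51  0.32  1.88  0.06  0.66 -1.24] 0.0
0.38 [-0.54  0.31  1.9   0.15  0.63 -1.21] 0.0
0.53 [-0.58  0.31  1.92  0.26  0.6  -1.18] 0.0
0.68 [-0.61  0.3   1.95  0.36  0.57 -1.17] 0.0
0.82 [-0.63  0.3   1.98  0.48  0.53 -1.17] 0.0
0.97 [-0.66  0.3   2.02  0.62  0.49 -1.18] 0.0
1.11 [-0.68  0.3   2.05  0.77  0.46 -1.21] 0.0
1.26 [-0.69  0.3   2.09  0.95  0.42 -1.26] 0.0
1.4 [-0.7   0.31  2.13  1.16  0.39 -1.34] 0.0
```

The straight path stays in range: j5 ≥ 0.209 when home, and turning doesn't change it. Continuing, with no overdrive.

apply_moves --rows '[[[0.4,0,2,0,0,0,0],[0.3,0,2,0,0,0,0],[0,0,2,0,0,0,0],[0,0,2,0,0,0,0],[0,0,2,0,0,0,0],[0,0,2,0,0,0,0],[0,0,2,0,0,0,0],[0,0,2,0,0,0,0],[0,0,0,0,0,0,0]]]'

```text
t: 9.3
eef_pos: [0.5449, -0.2125, 0.1557]
orientation: [1.118, 2.279, -0.173]
contact_force: [0.8, 0.3, -0.9]
finger_gap: 0.0128
```

```bash
python3 st.py
```

```text
9.3 [ 0.5449 -0.2125  0.1557] gap 0.0128 F tool [0.3 0.6 1. ] M tool [ 0.12  0.34 -0.04] q [-0.39  0.29  2.11 -0.86  0.21 -0.24]
to home: [0.11 0.05 4.23 0.01 0.07 0.08]
```

apply_moves --rows '[[[0,0,1.5,0,0,0,0],[0,0,1.5,0,0,0,0],[0,0,1,0,0,0,0],[0,0,0,0,0,0,0]]]'

```text
t: 9.7
eef_pos: [0.5458, -0.2131, 0.1543]
orientation: [1.117, 2.277, -0.173]
contact_force: [-14.8, 11.7, 25.5]
finger_gap: 0.0129
```

```bash
python3 st.py
```

```text
9.7 [ 0.5458 -0.2131  0.1543] gap 0.0129 F tool [  0.8  -0.3 -31.8] M tool [0.33 0.52 0.01] q [-0.39  0.3   2.12 -0.89  0.21 -0.22]
to home: [ 0.2  -0.03  2.43  0.07  0.19  0.09]
```

Run:
```python
from h import *
d=cam("side");w=cam("wrist")
a=cv2.resize(d["image"][285:365,345:425],(480,480),interpolation=2)
b=cv2.resize(w["image"][170:290,260:340+40],(320*480//320,480),interpolation=2)[:, :320] if 0 else cv2.resize(w["image"][190:290,280:346],(317,480),interpolation=2)
cv2.imwrite("pics/c6.png",np.hstack([a,b]))
```

```text
(no output)
```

View pics/c6.png

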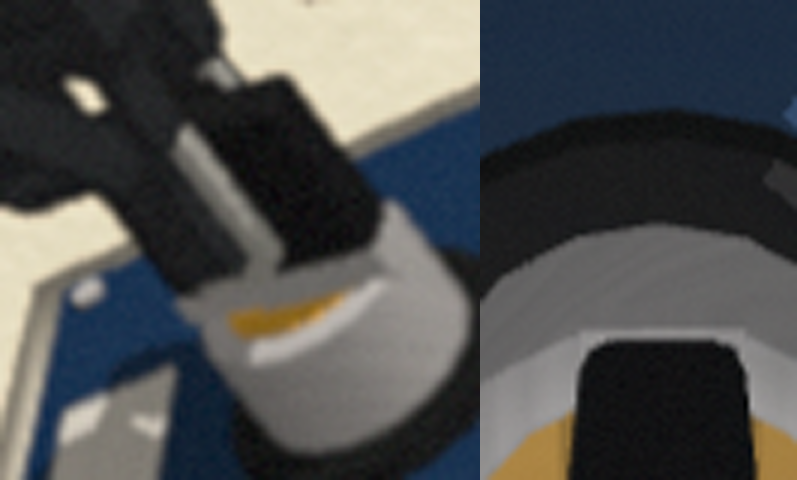

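The shoulder plate rests on the barrel face, and the axial force rose sharply with no side load, so the key is seated. I'll ease the press and turn clockwise (+rz) about the key axis.

apply_moves --rows '[[[0,0,-1.5,0,0,0,0],[0.04,0.2,0,0,0,4.5,0],[0.04,0.2,0,0,0,4.5,0],[0.04,0.2,0,0,0,4.5,0],[0.04,0.2,0,0,0,4.5,0],[0,0,0,0,0,0,0]]]'

```text
t: 10.4
eef_pos: [0.5463, -0.2126, 0.1545]
orientation: [1.458, 2.067, -0.048]
contact_force: [-5.3, 3.4, 9.5]
finger_gap: 0.0131
```

```bash
cat > st2.py <<'E'
from h import *
s=robot.state();C=cur()[:3,:3]
r=A.T@C;print(round(s["t"],2),"gap",round(s["finger_gap"],4),"F tool",(C.T@s["contact_force"]).round(1),"M tool",(C.T@s["moment"]).round(2),"q",s["joint_positions"].round(3))
print("theta",.24+np.arctan2(r[1,0],r[0,0]),"key origin vs kw in lock frame mm",(A.T@(cur()@np.r_[KO,1])[:3]-A.T@KW())*1000)
E
python3 st2.py
```

```text
10.4 gap 0.0131 F tool [ -0.6  -0.3 -11.3] M tool [0.31 0.38 0.  ] q [-0.388  0.298  2.114 -0.88   0.212  0.09 ]
theta 0.5550151809915638 key origin vs kw in lock frame mm [-0.27477099 -0.02865562 -2.59781848]
```

apply_moves --rows '[[[0.04,0.2,0,0,0,4.5,0],[0.04,0.2,0,0,0,4.5,0],[0.04,0.2,0,0,0,4.5,0],[0.04,0.2,0,0,0,4.5,0],[0.04,0.2,0,0,0,4.5,0],[0.04,0.2,0,0,0,4.5,0],[0.04,0.2,0,0,0,4.5,0],[0.04,0.2,0,0,0,4.5,0],[0.04,0.2,0,0,0,4.5,0],[0,0,0,0,0,0,0]]]'

```text
t: 11.4
eef_pos: [0.5484, -0.2123, 0.1556]
orientation: [2.095, 1.443, 0.234]
contact_force: [-4.6, 1.9, 8.7]
finger_gap: 0.0129
```

```bash
python3 st2.py
```

```text
11.4 gap 0.0129 F tool [-1.7  0.7 -9.9] M tool [ 0.23 -0.05  0.1 ] q [-0.385  0.298  2.109 -0.872  0.216  0.79 ]
theta 1.2619733541078035 key origin vs kw in lock frame mm [-0.87386593  0.25182561 -2.61331454]
```

apply_moves --rows '[[[0.03,0.15,0,0,0,3,0],[0.03,0.15,0,0,0,3,0],[0.03,0.15,0,0,0,3,0],[0,0,0,0,0,0,0]]]'

```text
t: 11.8
eef_pos: [0.5489, -0.2125, 0.1559]
orientation: [2.21, 1.28, 0.295]
contact_force: [-5.3, 1.8, 9.6]
finger_gap: 0.0127
```

```bash
python3 st2.py
```

```text
11.8 gap 0.0127 F tool [ -2.    1.  -10.8] M tool [ 0.16 -0.08  0.1 ] q [-0.385  0.298  2.108 -0.869  0.217  0.943]
theta 1.4182966503179024 key origin vs kw in lock frame mm [-1.00626774  0.275966   -2.60757654]
```

apply_moves --rows '[[[0.03,0.15,0,0,0,3,0],[0.03,0.15,0,0,0,3,0],[0.03,0.15,0,0,0,2,0],[0,0,0,0,0,0,0]]]'

```text
t: 12.2
eef_pos: [0.5492, -0.2127, 0.1561]
orientation: [2.303, 1.128, 0.347]
contact_force: [-5.8, 1.6, 9.3]
finger_gap: 0.013
```

```bash
python3 st2.py
```

```text
12.2 gap 0.013 F tool [ -2.4   0.9 -10.8] M tool [ 0.07 -0.19 -0.19] q [-0.385  0.298  2.107 -0.865  0.218  1.078]
theta 1.556861748444735 key origin vs kw in lock frame mm [-1.08087875  0.23904403 -2.60310956]
```

apply_moves --rows '[[[0,0.1,0,0,0,2.5,0],[0,0.1,0,0,0,2.5,0],[0,0,0,0,0,0,0]]]'

```text
t: 12.5
eef_pos: [0.5494, -0.2126, 0.1562]
orientation: [2.355, 1.034, 0.38]
contact_force: [-5.0, 2.2, 8.3]
finger_gap: 0.0129
```

```bash
python3 st2.py
```

```text
12.5 gap 0.0129 F tool [-1.3  0.6 -9.8] M tool [ 0.19  0.   -1.1 ] q [-0.384  0.298  2.107 -0.865  0.217  1.162]
theta 1.6408589794914432 key origin vs kw in lock frame mm [-0.97102573  0.39523283 -2.60279269]
```

The torque reads -1.1 N m, so the barrel is at its hard stop. I'll unload the twist, release and back straight out.

apply_moves --rows '[[[0,-0.1,0,0,0,-2,0],[0,-0.1,0,0,0,-1.5,0],[0,0,0,0,0,0,0.3],[0,0,0,0,0,0,0.6],[0,0,0,0,0,0,1],[0,0,0,0,0,0,1],[0,0,0,0,0,0,1],[0,0,0,0,0,0,1],[0,0,-5,0,0,0,1],[0,0,-10,0,0,0,1],[0,0,-15,0,0,0,1],[0,0,-20,0,0,0,1],[0,0,-20,0,0,0,1],[0,0,-20,0,0,0,1],[0,0,-15,0,0,0,1],[0,0,-10,0,0,0,1],[0,0,0,0,0,0,1]]]'

```text
t: 14.2
eef_pos: [0.4973, -0.1709, 0.2504]
orientation: [2.319, 1.1, 0.358]
contact_force: [0.6, 0.7, 0.3]
finger_gap: 0.0853
```

Run:
```python
from h import *
s=robot.state();print(s["t"],s["eef_pos"],s["finger_gap"],s["contact_force"],s["joint_positions"].round(2))
w=cam("wrist");d=cam("side");sc=cam("scene");pickle.dump((w,d,sc),open("end.pkl","wb"))
cv2.imwrite("pics/e1.png",np.hstack([cv2.resize(w["image"][100:400,170:470],(400,400),interpolation=2),cv2.resize(d["image"][270:390,330:450],(400,400),interpolation=2)]))
```

```text
14.2 [ 0.49733973 -0.17091969  0.25036058] 0.08531677045184932 [0.56384953 0.72856232 0.27687571] [-0.33  0.04  2.1  -0.46  0.46  0.72]
```

View pics/e1.png

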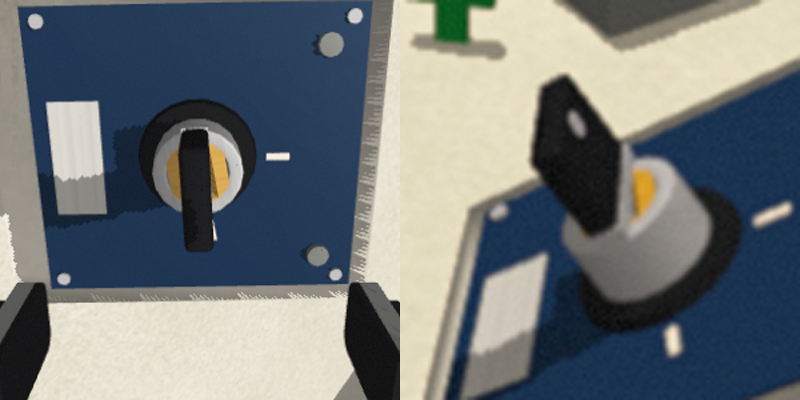

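Run:
```python
from h import *
w,d,sc=pickle.load(open("end.pkl","rb")); s0=pickle.load(open("scene0.pkl","rb"));d0=pickle.load(open("side0.pkl","rb"))
k=KW()
def draw(c,x0,y0,w_,sc_):
    im=cv2.resize(c["image"][y0:y0+w_,x0:x0+w_],(int(w_*sc_),)*2,interpolation=2)
    P=lambda L:((proj(c,(np.array(L)/1000)@Rk.T+k)-[x0,y0])*sc_+sc_/2).astype(int)
    Rk=A@rz0
    t=np.linspace(0,2*np.pi,40);cv2.polylines(im,[P(np.c_[25*np.cos(t),25*np.sin(t),0*t])],True,(255,0,255),1)
    for z,col in((0,(0,0,255)),(-47,(0,255,0))):
        cv2.polylines(im,[P([(-26,-7,z),(26,-7,z),(26,7,z),(-26,7,z)])],True,col,1)
    return im
rz0=R.from_rotvec([0,0,1.4-.24+.1]).as_matrix()
cv2.imwrite("pics/e2.png",np.hstack([draw(w,240,140,130,3),draw(d,350,275,80,390/80)]))
for nm,a,b in(("scene",s0,sc),("side",d0,d)):
    df=cv2.absdiff(a["image"],b["image"]).max(2)
    for n,(x,y,x2,y2) in {"scene":{"tipbox":(315,330,390,420),"round":(378,190,406,222),"jar":(302,160,334,208)},"side":{"jar":(203,290,243,345),"round":(228,238,254,272),"tipbox":(368,222,442,278)}}[nm].items():
        print(nm,n,"px changed>40:",int((df[y:y2,x:x2]>40).sum()))
```

```text
scene tipbox px changed>40: 0
scene round px changed>40: 0
scene jar px changed>40: 40
side jar px changed>40: 0
side round px changed>40: 20
side tipbox px changed>40: 0
```

View pics/e2.png

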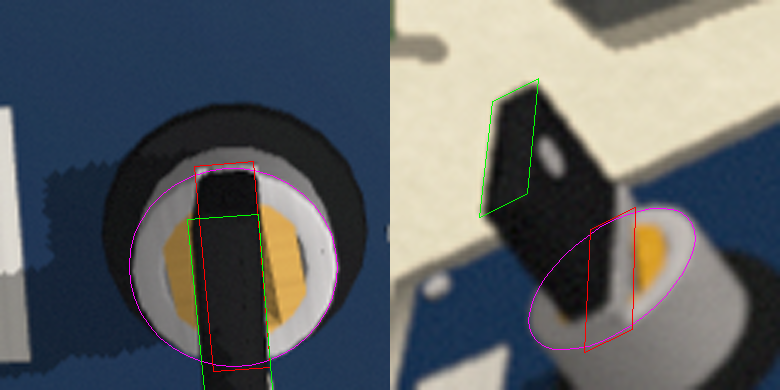

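The overlay agrees with the key being seated, to about 1 mm. The key may have been tilted about 2° in the grip, so I'll press the head top gently with shut fingers along the axis. That makes sure the shoulder is flat and also gives a height check.

apply_moves --rows '[[[-2.5,0.5,0,0,0,0,0],[0,0,10,0,0,0,0],[0,0,10,0,0,0,0],[0,0,10,0,0,0,0],[0,0,10,0,0,0,0],[0,0,10,0,0,0,0],[0,0,8,0,0,0,0],[0,0,4,0,0,0,0],[0,0,0,0,0,0,0]]]' --grip_force 20

```text
t: 15.25
eef_pos: [0.5238, -0.1957, 0.1981]
orientation: [2.322, 1.101, 0.355]
contact_force: [0.3, 0.7, -0.1]
finger_gap: 0.0
```

```bash
cat > st3.py <<'E'
from h import *
s=robot.state();C=cur();print(round(s["t"],2),s["finger_gap"].__round__(4),"F tool",(C[:3,:3].T@s["contact_force"]).round(1),"TCP out of kw (lock frame mm)",((C[:3,3]-KW())@A*1000).round(2),"tool axis err deg",np.degrees(np.arccos(C[:3,2]@n)).round(2))
E
python3 st3.py
```

```text
15.25 0.0 F tool [ 0.7 -0.2 -0.1] TCP out of kw (lock frame mm) [ 3.400e-01 -5.000e-02 -7.108e+01] tool axis err deg 0.04
```

apply_moves --rows '[[[0,0,5,0,0,0,0],[0,0,4,0,0,0,0],[0,0,2,0,0,0,0],[0,0,1,0,0,0,0],[0,0,0,0,0,0,0]]]'

```text
t: 15.75
eef_pos: [0.5292, -0.1998, 0.1889]
orientation: [2.321, 1.1, 0.356]
contact_force: [-1.0, -0.2, 0.0]
finger_gap: 0.0
```

```bash
python3 st3.py
```

```text
15.75 0.0 F tool [-0.8 -0.5 -0.4] TCP out of kw (lock frame mm) [ 3.000e-02  1.500e-01 -5.966e+01] tool axis err deg 0.09
```

apply_moves --rows '[[[0,0,1,0,0,0,0],[0,0,1,0,0,0,0],[0,0,0,0,0,0,0]]]'

```text
t: 16.05
eef_pos: [0.5301, -0.2006, 0.1873]
orientation: [2.321, 1.1, 0.356]
contact_force: [-0.4, -0.6, 0.5]
finger_gap: 0.0
```

```bash
python3 st3.py
```

```text
16.05 0.0 F tool [-0.7  0.3 -0.4] TCP out of kw (lock frame mm) [  0.     0.14 -57.67] tool axis err deg 0.09
```

apply_moves --rows '[[[0,0,1,0,0,0,0],[0,0,1,0,0,0,0],[0,0,0,0,0,0,0]]]'

```text
t: 16.35
eef_pos: [0.531, -0.2013, 0.1856]
orientation: [2.321, 1.1, 0.356]
contact_force: [0.3, -0.2, 0.3]
finger_gap: -0.0001
```

```bash
python3 st3.py
```

```text
16.35 -0.0001 F tool [-0.   0.5 -0.1] TCP out of kw (lock frame mm) [ 4.000e-02  1.200e-01 -5.558e+01] tool axis err deg 0.08
```

apply_moves --rows '[[[0,0,1,0,0,0,0],[0,0,0,0,0,0,0]]]'

```text
t: 16.55
eef_pos: [0.5315, -0.2017, 0.1848]
orientation: [2.321, 1.1, 0.356]
contact_force: [-0.0, 1.0, -0.6]
finger_gap: -0.0003
```

```bash
python3 st3.py
```

```text
16.55 -0.0003 F tool [ 0.7 -0.9  0.1] TCP out of kw (lock frame mm) [-5.000e-02  1.600e-01 -5.463e+01] tool axis err deg 0.09
```

apply_moves --rows '[[[0,0,1,0,0,0,0],[0,0,1,0,0,0,0],[0,0,0,0,0,0,0]]]'

```text
t: 16.85
eef_pos: [0.5319, -0.2019, 0.1847]
orientation: [2.319, 1.1, 0.358]
contact_force: [-13.3, 10.5, 20.7]
finger_gap: -0.0
```

```bash
python3 st3.py
```

```text
16.85 -0.0 F tool [ -0.1  -1.9 -26.7] TCP out of kw (lock frame mm) [ -0.29   0.28 -54.27] tool axis err deg 0.2
```

Hard contact came at 54.4 mm, against 55 expected for a fully home key, so the key is seated. Backing off, then a last check against the earlier images before handing in.

apply_moves --rows '[[[0,0,-3,0,0,0,0],[0,0,-10,0,0,0,0],[0,0,-15,0,0,0,0],[0,0,-20,0,0,0,0],[0,0,-20,0,0,0,0],[0,0,-15,0,0,0,0],[0,0,0,0,0,0,0],[0,0,0,0,0,0,0]]]'

```text
t: 17.65
eef_pos: [0.4953, -0.1726, 0.2513]
orientation: [2.32, 1.1, 0.357]
contact_force: [0.9, 0.6, -0.8]
finger_gap: -0.0002
```

Run:
```python
from h import *
_,d1,s1=pickle.load(open("end.pkl","rb"));d=cam("side");df=cv2.absdiff(d["image"],d1["image"]).max(2)
print("key region px changed >40:",int((df[285:345,365:415]>40).sum()))
def head(c):
    g=cv2.cvtColor(c["image"],cv2.COLOR_BGR2GRAY)[290:342,366:402];m=cv2.moments((g<60).astype(np.uint8),True);mu=np.degrees(.5*np.arctan2(2*m["mu11"],m["mu20"]-m["mu02"]));return m["m00"],m["m10"]/m["m00"],m["m01"]/m["m00"],mu
print(head(d1),head(d))
s=robot.state();print(s["t"],s["contact_force"],s["eef_pos"])
```

```text
key region px changed >40: 0
(979.0, 14.832482124616956, 30.388151174668028, np.float64(-87.66295158346551)) (976.0, 14.862704918032787, 30.432377049180328, np.float64(-87.38591727234856))
17.7 [0.34300699 0.21542372 0.57973461] [ 0.49518305 -0.1726877   0.25073052]
```

```bash
python3 -c "
from plant import robot
print(robot.job_done())"
```

```text
the job is handed in; nothing more can be done
None
```

The square-headed key is fully home in the lock, turned clockwise to its stop, and released. I handed the job in at about 17.7 s, with the robot clear of everything.

**What I did:**
1. Gripped the key's head in the stand and lifted it out.
2. Pushed the blade home at the measured slot angle (0.24 rad) until the shoulder stopped hard on the barrel face, at 32 N along the axis with almost no side load.
3. Turned it clockwise until the resisting torque jumped to 1.1 N m, which I took as the hard stop.
4. Eased off the twist, let go, and pressed the head once with shut fingers.

**Last checks:**
- **Seating:** the press met hard contact with the tool 54.4 mm from the slot mouth, against 55 mm expected for a fully home key. The key did not move afterwards.
- **Other objects:** before-and-after images showed no change at the tip box. A few pixels changed near the jar in the scene view and near the round key in the side view. Each looked unchanged from the other camera, so I take these as shadow or arm changes.

**What disagreed or was close:**
- **Insertion depth:** the push stopped 2.4 mm earlier than I had calculated. I put this down to my estimate of how the key sat in the grip, since the press check agrees with a seated key.
- **Turn angle:** the tool turned to about 1.64 rad, past the 1.4 stop, because of play between key and slot and give in the grip. I did not measure the barrel angle itself at the end.
- **Joint 5:** it came down to about 0.21, near its 0.2 limit, but every reading was in range.

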